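# Take the depth of a master cylinder's piston recess

## Robot

A 6-joint arm with a two-finger parallel gripper is mounted at the origin on a cart in front of the work surface, level with it; the furniture and walls round the work are solid. World frame = base frame: x ahead of the robot, y to its left, z up, the work surface at z = 0. Lengths are in m, angles in rad, forces in N, time in s.
With the tool pointing down it reaches from about 0.4 to 0.825 m from the base axis. Payload 7 kg.
Tool frame: the origin (TCP) lies midway between the tips of the shut fingers; the grasp point (between the pads) lies 19 mm behind it (grip_point_offset is the distance from the TCP to the grasp point, in m); z points along the fingers, y is the line along which they close (so a half turn about z gives the same grasp; the last joint's range is limited). The gripper opens to 88 mm and grips with 3 to 60 N. Pads are 19 mm wide; open, the fingers measure 130 mm over their backs; the gripper's body (78 mm by 193 mm) begins 47 mm behind the grasp point.
Start: joints at [1.592, 0.359, 0.012, 0, -1.224, -0.288], TCP at [0.178, 0.651, 0.227] pointing down, gripper open.
Joint ranges: [-3.07, 3.07], [-1.43, 2.12], [-1.02, 1.25], [-3.03, 1.67], [-3.05, -0], [-3.03, 3.03]. Speed limits (rad/s): [2.39, 2.39, 3.01, 3.14, 3.14, 3.14].

## Interface

Orientations are given as [roll, pitch, yaw] about the fixed x, y, z axes, in that order (R = Rz(yaw) Ry(pitch) Rx(roll)).
In Python, from station import get_state, grab_frame, camera_params, job_done, grip_point_offset gives the robot as it stands.
- The arm moves only by the shell command python3 -m creep 'ROWS' [FORCE]. ROWS is JSON, a list that holds one entry, the list of rows, each a list of 7 numbers: the finger opening in cm, from 0 to 8.76, then the shift along the tool's x, y, z in cm, then the turn, a rotation vector about the tool's x, y, z in rad. In form: [[[fingers, tx, ty, tz, wx, wy, wz], ...]]. A call has 1 to 20 rows; each row is the pose to reach, as a shift and turn from the pose commanded when the call began, along the tool's axes at that moment; what a row does not reach only later rows make up. A row lasts 1/8 s, in which the tool goes at most 62.5 mm and 10.7 degrees, less where a joint would pass 70% of its speed; a pose out of reach is approached as far as the arm can. A call with a gripper value outside its range is refused whole. The fingers move at their own pace and stop on an object; FORCE is the grip in N (left out, the last holds). Time passes only in rows, so rows that repeat a pose let the fingers close. It gives the time, the measured TCP pose, the force, the opening and the grip force at its end, in the units of the state.
- get_state(): the state, without advancing time (a new reading comes with each control period).
- grab_frame(name): name is "scene" or "top"; returns the picture (420x560x3 uint8, blue, green, red); there is no depth.
- camera_params(name): a dict with "vertical_fov" (degrees; the focal length in pixels is half the picture's height over the tangent of half this angle, whatever the lens; pixels are square), "cx", "cy" (the principal point, pixels), "view" (4x4, takes a point from world to camera coordinates). Camera axes: x right, y down, z forward; pixel columns grow to the right and rows downward; lengths in m; the calibration is good to about 2 mm. A picture is of the moment at which its call begins. camera_params takes no time and is no camera call.
- job_done(): hands the job in; it is judged then, once.
The state is a dict: "t": time; "q": joint angles; "qd": joint speeds; "joint_efforts": joint torques, N m; "eef_pos": TCP position; "ee_rot": TCP orientation; "force": force on the tool from outside, world axes, zero at the start; "moment": the same for the moment, N m; "width": finger opening in m; "gripper_force": force on a finger pad.
Only numpy, scipy, OpenCV 4.12 (cv2) and the standard library are available. Lean on these libraries where they do the work, as an engineer would, in place of code of your own. Each camera call takes 0.05 s, during which the arm holds its last target. There are 200 camera calls.

## Task

Measure how deep the piston sits in the brake master cylinder: take the depth gauge from its wooden cradle, stand its foot flat on the cylinder's flange with the rod over the open recess in the middle, and then push the knob down gently until the rod bottoms on the piston, without driving the spring-loaded piston down. Then lift the gauge off by its body, so that the rod keeps the depth it found, and lay it back across the two rails of its cradle. Leave the ratchet and the bolts where they are.

Things in the scene. Friction and masses are not known exactly. Their poses are not given: they have to be found in the camera images.
- gauge: Loose depth gauge, 0.2 to 0.35 kg. Origin: centre of the foot's underside, on the rod's axis; z up, y along the foot. Steel foot 22 (x) x 90 (y) x 10 mm; on its middle a grey body 22 (x) x 26 (y) mm, from 10 to 50 mm above the underside, gripped across x from above; a friction screw stands out 4 mm on its +y side, 36 mm up. The rod slides upright through both. Starts lying across the cradle.
- gauge_body (a point): Point on the gauge's axis 46 mm above the foot's underside: a good height to grip the grey body.
- plunger (a joint): The gauge's rod: how far its tip stands out below the foot's underside, in m, 0 to 0.028; this is the reading. The rod is 6 mm thick and carries a round dark knob 17 mm across and 8 mm thick on top. Friction of 2.5 N holds it wherever it is left; a pull on the knob draws it back up.
- knob_top (a point): Centre of the knob's top, 86 mm above the foot's underside less the reading.
- cylinder: Aluminium brake master cylinder, fixed upright in a grey clamp block on a steel plate 90 x 124 mm. Origin: on its axis at the worktop; y runs along the two flange ears. On top a flat flange 68 mm across, with an ear at either side that has a 10 mm stud hole 46 mm from the axis. The flange face, 95 mm above the worktop, is its highest part.
- recess (a point): Centre of the recess mouth in the flange face, z up. The recess is an open bore 24 mm across. Its flat floor is the piston, somewhere between 15 and 25 mm below the face: that depth is to be measured.
- piston (a joint): How far the piston has been driven down, in m; 0 at rest. A spring holds it up with 10 N and stiffens by 2 N per mm; it comes back by itself.
- cradle: Fixed wooden cradle 64 (x) x 104 (y) mm. Origin: centre of its underside. Two rails, 16 mm wide, 68 mm apart in y, run along x; their tops are 44 mm up, the floor between them 12 mm. Each has a notch 36 mm wide in x between two 7 mm high lips; the gauge's foot lies along y in both notches, the rod hanging free between the rails.
- seat (a point): Middle of the cradle at the height of the rail tops, z up, y across the rails: where the centre of the gauge's foot belongs.
- ratchet: Bystander: ratchet handle, 34 x 215 x 31 mm, lying on the worktop between cylinder and cradle. Origin under its middle.
- bolt_a: Bystander: hex bolt lying on the worktop, 19 x 48 x 17 mm. Origin under its middle.
- bolt_c: Bystander: larger hex bolt lying on the worktop, 23 x 54 x 21 mm. Origin under its middle.
Things that resemble listed ones, but are neither listed nor needed, are in the scene too. Leave any orange or purple look-alike of the gauge alone.

How it is judged:
By the outcome, as a careful person would: the job done as asked, in the order asked, and still so for the second after the job is handed in, with the robot touching nothing.
It also fails if it takes over 58 s, if anything falls off the work surface, if the arm or the gripper's body presses on something with over 40 N, if the wrist force passes 120 N, or if a joint passes its speed limit or range.

## Working session

There is one attempt and no reset: what is moved stays moved. The work goes in short steps, Python scripts to look and compute and a shell command to move; the robot and the scene stay as the last step left them, time stands still between calls to the robot, and variables do not carry over. Pictures are saved under pics/ and viewed, at most 10 in all, crops included, and the job is handed in when it is done.

```bash
ls; mkdir -p pics; python3 - <<'E'
from station import *
import cv2
print(get_state(), grip_point_offset if not callable(grip_point_offset) else grip_point_offset())
for n in("scene","top"):
    cv2.imwrite(f"pics/{n}0.png",grab_frame(n)); print(camera_params(n))
E
```

```text
pics
{'t': 0.0, 'q': array([ 1.59208876e+00,  3.59376537e-01,  1.10643667e-02, -3.25297591e-04,
       -1.22410008e+00, -2.88082368e-01]), 'qd': array([-0.00015363, -0.00068673, -0.00068663,  0.00068693, -0.00128053,
       -0.00214791]), 'joint_efforts': array([ 1.02587685e-03, -5.82712555e+01,  2.93052328e+01,  6.99737236e+00,
        6.85914667e-03, -1.48736490e-04]), 'eef_pos': array([0.17787198, 0.65064034, 0.22563626]), 'ee_rot': array([ 3.13995644e+00, -1.65946930e-04, -2.66900583e-01]), 'force': array([ 0.38779661,  0.21786087, -0.17239092]), 'moment': array([-0.02881577, -0.07807649,  0.01674009]), 'gripper_force': 0.0, 'width': 0.08752794303385172} 0.0188
{'vertical_fov': 52.665281545992, 'cx': 282.13689751453313, 'cy': 212.18057254914885, 'view': array([[-0.72318943, -0.69063127, -0.00504904,  0.32965845],
       [-0.51019484,  0.53914563, -0.67009195,  0.32045362],
       [ 0.46550862, -0.48202742, -0.74226093,  0.74511363],
       [ 0.        ,  0.        ,  0.        ,  1.        ]])}
{'vertical_fov': 51.70846072830821, 'cx': 282.3674299680678, 'cy': 206.56417551815383, 'view': array([[ 0.00777192, -0.99990327,  0.01153501, -0.02721817],
       [-0.9954229 , -0.00883486, -0.09515883,  0.50077915],
       [ 0.09525153, -0.01074264, -0.99539527,  1.02383991],
       [ 0.        ,  0.        ,  0.        ,  1.        ]])}
```

View pics/scene0.png

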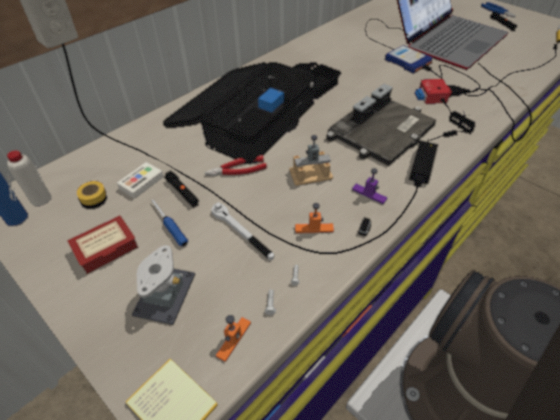

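View pics/top0.png

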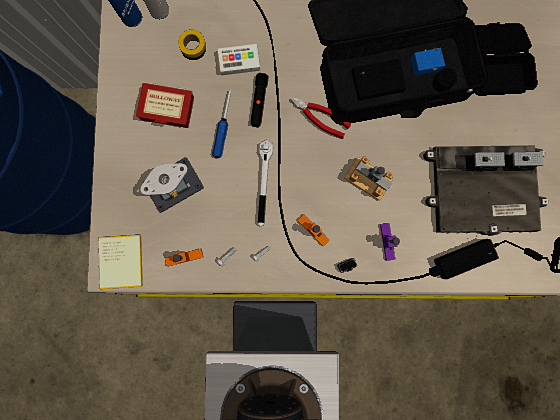

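Top view: cylinder flange is around (167,180), cradle with gauge around (372,175); in scene they are around (155,270) and (313,155). Next I enlarge these areas.

```bash
python3 - <<'E'
import cv2,numpy as np
t=cv2.imread("pics/top0.png");s=cv2.imread("pics/scene0.png")
r=lambda im,x,y,w,h:cv2.resize(im[y:y+h,x:x+w],(400,300),interpolation=cv2.INTER_CUBIC)
a=np.vstack([np.hstack([r(t,130,145,80,60),r(t,332,145,80,60)]),np.hstack([r(s,115,235,100,75),r(s,275,125,80,60)])])
cv2.imwrite("pics/crop0.png",a)
E
```

```text
(no output)
```

View pics/crop0.png

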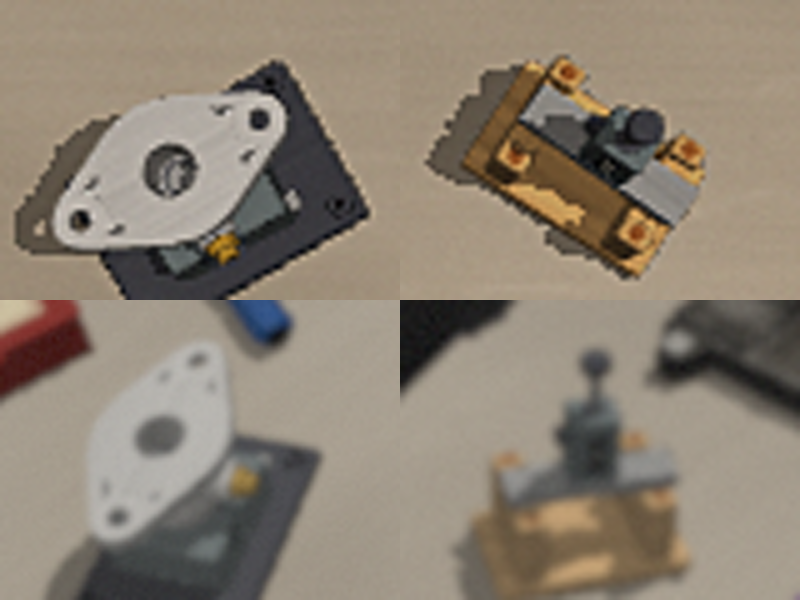

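```bash
cat > h.py <<'E'
import numpy as np
from station import *
from scipy.optimize import least_squares
P={n:camera_params(n) for n in("scene","top")}
def proj(n,X):
    p=P[n];f=210/np.tan(np.radians(p["vertical_fov"]/2));c=p["view"]@np.append(X,1)
    return np.array([p["cx"]+f*c[0]/c[2],p["cy"]+f*c[1]/c[2]])
def atz(n,uv,z): return np.append(least_squares(lambda v:proj(n,[*v,z])-uv,[.6,0]).x,z)
def tri(a,b):
    r=least_squares(lambda X:np.r_[proj("scene",X)-a,proj("top",X)-b],[.6,0,.1]);return r.x,r.fun
E
cat > m.py <<'E'
from h import *
T=lambda x,y,ox:(ox+x/5-.4,145+y/5-.4)
S=lambda x,y:(115+x/4-.375,235+y/4-.375)
G=lambda x,y:(275+x/5-.4,125+y/5-.4)
for nm,t,s in (("rec",(171,170),(160,137)),("holeR",(260,119),(198,60)),("holeL",(80,220),(117,217))):
    print(nm,atz("top",T(*t,130),.095),atz("scene",S(*s),.095),*tri(S(*s),T(*t,130)))
for t in((545-400,88),(518-400,122),(703-400,187),(677-400,222)): print("foot",atz("top",T(*t,332),.054))
k=T(245,126,332);print("knob",*tri(G(195,59),k))
E
python3 m.py
```

```text
rec [0.55531333 0.24621701 0.095     ] [0.55436363 0.24962316 0.095     ] [0.55672992 0.24815008 0.09088006] [ 0.41035212  0.05637129 -0.35952147 -0.3361796 ]
holeR [0.5790621  0.20678866 0.095     ] [0.57913219 0.20973752 0.095     ] [0.58043305 0.20834398 0.09226194] [ 0.47924316  0.06399499 -0.4029265  -0.38178223]
holeL [0.53214021 0.28634585 0.095     ] [0.53165382 0.28921242 0.095     ] [0.53332297 0.28817841 0.09174872] [ 0.39142453  0.05547482 -0.35809298 -0.32987001]
foot [ 0.60569485 -0.20785261  0.054     ]
foot [ 0.5891938  -0.19485715  0.054     ]
foot [ 0.55887075 -0.2824038   0.054     ]
foot [ 0.5420332  -0.26979796  0.054     ]
knob [ 0.57525199 -0.23798458  0.12460724] [ 0.25178551  0.01364526 -0.1422404  -0.1783627 ]
```

```bash
cat >> h.py <<'E'
from scipy.spatial.transform import Rotation as Ro
def rel(*tg):
    s=get_state();R=Ro.from_euler('xyz',s["ee_rot"])
    for x,y,z,yaw in tg:
        d=R.inv().apply(np.array([x,y,z])-s["eef_pos"])*100
        w=(R.inv()*Ro.from_euler('xyz',[np.pi,0,yaw])).as_rotvec()
        print(d.round(2),w.round(3))
E
python3 -c "
from h import *
rel((.48,.3,.25,-1.2),(.5745,-.2378,.25,-2.13))"
```

```text
[38.39 25.86 -2.38] [ 0.001 -0.001  0.933]
[61.69 75.25 -2.31] [ 1.000e-03 -1.000e-03  1.863e+00]
```

```bash
python3 -m creep '[[[8.7,38.4,25.9,-2.4,0,0,0.93],[8.7,38.4,25.9,-2.4,0,0,0.93],[8.7,38.4,25.9,-2.4,0,0,0.93],[8.7,38.4,25.9,-2.4,0,0,0.93],[8.7,38.4,25.9,-2.4,0,0,0.93],[8.7,38.4,25.9,-2.4,0,0,0.93],[8.7,38.4,25.9,-2.4,0,0,0.93],[8.7,61.7,75.3,-2.4,0.001,-0.001,1.863],[8.7,61.7,75.3,-2.4,0.001,-0.001,1.863],[8.7,61.7,75.3,-2.4,0.001,-0.001,1.863],[8.7,61.7,75.3,-2.4,0.001,-0.001,1.863],[8.7,61.7,75.3,-2.4,0.001,-0.001,1.863],[8.7,61.7,75.3,-2.4,0.001,-0.001,1.863],[8.7,61.7,75.3,-2.4,0.001,-0.001,1.863],[8.7,61.7,75.3,-2.4,0.001,-0.001,1.863],[8.7,61.7,75.3,-2.4,0.001,-0.001,1.863],[8.7,61.7,75.3,-2.4,0.001,-0.001,1.863],[8.7,61.7,75.3,-2.4,0.001,-0.001,1.863],[8.7,61.7,75.3,-2.4,0.001,-0.001,1.863],[8.7,61.7,75.3,-2.4,0.001,-0.001,1.863]]]'
python3 -c "
from h import *
print(get_state()['q'],get_state()['force'])
rel((.5745,-.2378,.15,-2.13),(.5745,-.2378,.071,-2.13))"
```

```text
t: 2.6
eef_pos: [0.5747, -0.2366, 0.251]
ee_rot: [-3.141, 0.002, -2.128]
force: [-0.1, -0.5, 0.2]
width: 0.0868
gripper_force: 0.0
[-0.07760404  0.25695799 -0.07573956 -0.00128044 -1.23714982 -0.47911075] [-0.09456445 -0.4742658   0.19037356]
[ 0.13 -0.04 10.1 ] [-0.     0.002  0.002]
[ 0.14 -0.04 18.  ] [-0.     0.002  0.002]
```

```bash
python3 -m creep '[[[8.7,0.13,-0.04,5,0,0.002,0.002],[8.7,0.13,-0.04,9,0,0.002,0.002],[8.7,0.13,-0.04,12,0,0.002,0.002],[8.7,0.13,-0.04,15,0,0.002,0.002],[8.7,0.13,-0.04,17,0,0.002,0.002],[8.7,0.13,-0.04,18,0,0.002,0.002],[8.7,0.13,-0.04,18,0,0.002,0.002],[8.7,0.13,-0.04,18,0,0.002,0.002]]]'
python3 - <<'E'
from h import *;import cv2
a=grab_frame("scene")[100:200,240:390];b=grab_frame("top")[120:220,300:450]
cv2.imwrite("pics/g1.png",np.vstack([cv2.resize(i,(450,300),interpolation=2) for i in(a,b)]))
E
```

```text
t: 3.6
eef_pos: [0.5751, -0.2389, 0.0717]
ee_rot: [-3.14, -0.0, -2.131]
force: [-0.0, 0.3, 1.1]
width: 0.0869
gripper_force: 0.0
```

View pics/g1.png

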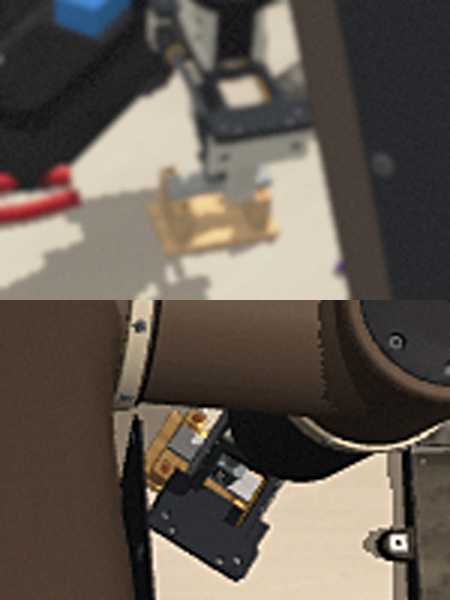

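The scene crop shows the near finger in front of the grey body at about (320,158) px, straddling the gauge in its cradle. I close the fingers.

```bash
python3 -m creep '[[[4,0,0,0,0,0,0],[2,0,0,0,0,0,0],[1.5,0,0,0,0,0,0],[1.5,0,0,0,0,0,0],[1.5,0,0,0,0,0,0],[1.5,0,0,0,0,0,0],[1.5,0,0,0,0,0,0],[1.5,0,0,0,0,0,0]]]' 25
```

```text
t: 4.7
eef_pos: [0.5742, -0.239, 0.0705]
ee_rot: [3.141, -0.001, -2.132]
force: [-1.4, 1.0, -0.6]
width: 0.0217
gripper_force: 24.7
```

```bash
python3 -m creep '[[[1.5,0,0,-1,0,0,0],[1.5,0,0,-3,0,0,0],[1.5,0,0,-6,0,0,0],[1.5,0,0,-9,0,0,0],[1.5,0,0,-12,0,0,0],[1.5,0,0,-13,0,0,0],[1.5,0,0,-13,0,0,0]]]'
python3 -c "
from h import *
rel((.5555,.248,.19,-1.038))"
```

```text
t: 5.58
eef_pos: [0.5744, -0.2389, 0.2007]
ee_rot: [-3.141, -0.0, -2.132]
force: [-0.3, 0.4, -2.6]
width: 0.022
gripper_force: 24.7
[-40.21  27.51   1.05] [-0.    -0.    -1.094]
```

```bash
python3 -m creep '[[[1.5,-2,1.4,0,0,0,-0.05],[1.5,-5,3.4,0,0,0,-0.14],[1.5,-8.5,5.8,0,0,0,-0.23],[1.5,-12,8.2,0,0,0,-0.33],[1.5,-15.5,10.6,0,0,0,-0.42],[1.5,-19,13,0,0,0,-0.52],[1.5,-22.5,15.4,0,0,0,-0.61],[1.5,-26,17.8,0,0,0,-0.71],[1.5,-29.5,20.2,0.3,0,0,-0.8],[1.5,-33,22.6,0.6,0,0,-0.9],[1.5,-36.5,25,1,0,0,-1],[1.5,-39,26.7,1,0,0,-1.06],[1.5,-40.2,27.5,1,0,0,-1.094],[1.5,-40.2,27.5,1,0,0,-1.094],[1.5,-40.2,27.5,1,0,0,-1.094],[1.5,-40.2,27.5,1,0,0,-1.094]]]'
python3 - <<'E'
from h import *;import cv2
rel((.5555,.248,.1215,-1.038))
a=grab_frame("scene")[190:310,90:240];b=grab_frame("top")[120:240,90:240]
cv2.imwrite("pics/g2.png",np.hstack([cv2.resize(i,(400,320),interpolation=2) for i in(a,b)]))
E
```

```text
t: 7.58
eef_pos: [0.5555, 0.2467, 0.1902]
ee_rot: [3.141, -0.0, -1.039]
force: [0.8, 0.4, -2.2]
width: 0.0219
gripper_force: 24.7
[-0.11 -0.08  6.87] [ 0.001 -0.    -0.001]
```

View pics/g2.png

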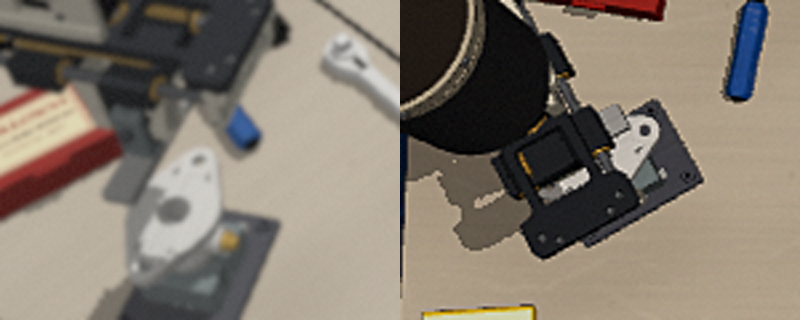

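The gauge hangs upright above the flange, parallel to the ears, with the foot end at about (171,165) px in top. I lower it.

```bash
python3 -m creep '[[[1.5,-0.1,-0.08,2,0,0,0],[1.5,-0.1,-0.08,4,0,0,0],[1.5,-0.1,-0.08,5.5,0,0,0],[1.5,-0.1,-0.08,6.2,0,0,0],[1.5,-0.1,-0.08,6.5,0,0,0],[1.5,-0.1,-0.08,6.5,0,0,0],[1.5,-0.1,-0.08,6.5,0,0,0]]]'
python3 -m creep '[[[1.5,0,0,0.1,0,0,0],[1.5,0,0,0.2,0,0,0],[1.5,0,0,0.3,0,0,0],[1.5,0,0,0.3,0,0,0]]]'
```

```text
t: 8.55
eef_pos: [0.5559, 0.2492, 0.1259]
ee_rot: [-3.141, -0.0, -1.038]
force: [-0.7, -0.2, -2.8]
width: 0.0216
gripper_force: 24.7
t: 9.05
eef_pos: [0.5555, 0.2489, 0.1222]
ee_rot: [3.141, -0.0, -1.038]
force: [0.3, -0.1, -2.3]
width: 0.022
gripper_force: 24.7
```

```bash
python3 -m creep '[[[1.5,0,0,0.05,0,0,0],[1.5,0,0,0.08,0,0,0],[1.5,0,0,0.08,0,0,0]]]'
python3 -m creep '[[[1.5,0,0,0.05,0,0,0],[1.5,0,0,0.05,0,0,0]]]'
```

```text
t: 9.43
eef_pos: [0.5556, 0.2489, 0.1216]
ee_rot: [3.141, -0.0, -1.038]
force: [-0.4, -0.0, -2.3]
width: 0.0219
gripper_force: 24.7
t: 9.68
eef_pos: [0.5557, 0.2489, 0.1215]
ee_rot: [3.141, -0.0, -1.038]
force: [-2.2, -1.1, 2.5]
width: 0.0219
gripper_force: 24.7
```

```bash
python3 -m creep '[[[2.6,0,0,0,0,0,0],[3.5,0,0,0,0,0,0],[5,0,0,0,0,0,0],[5,0,0,0,0,0,0],[5,0,0,-1,0,0,0],[5,0,0,-4,0,0,0],[5,0,0,-7,0,0,0],[5,0,0,-8.5,0,0,0],[0,0,0,-8.5,0,0,0],[0,0,0,-8.5,0,0,0],[0,0,0,-8.5,0,0,0],[0,0,0,-8.5,0,0,0],[0,0,0,-8.5,0,0,0]]]'
python3 - <<'E'
from h import *;import cv2
rel((.5555,.2485,.18,-1.038))
a=grab_frame("scene")[190:310,90:240];b=grab_frame("top")[120:240,90:240]
cv2.imwrite("pics/g3.png",np.hstack([cv2.resize(i,(400,320),interpolation=2) for i in(a,b)]))
E
```

```text
t: 11.3
eef_pos: [0.5556, 0.2489, 0.2056]
ee_rot: [3.14, -0.0, -1.038]
force: [-0.3, 0.1, 1.1]
width: 0.0055
gripper_force: 0.0
[0.03 0.02 2.56] [ 0.001 -0.     0.   ]
```

View pics/g3.png

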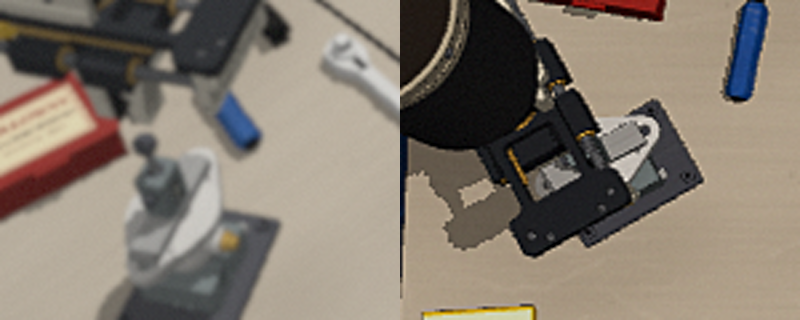

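The gauge stands upright on the flange (knob at about (144,243) px in scene). I check whether its foot is where I think by overlaying the predicted outline.

```bash
python3 - <<'E'
from h import *;import cv2
im=grab_frame("scene");k=6;x0,y0=105,225
c=cv2.resize(im[y0:y0+90,x0:x0+110],None,fx=k,fy=k,interpolation=2)
g=np.array([.5555,.2485]);yw=.533
u=lambda p:tuple(int(v) for v in ((proj("scene",p)-[x0,y0]+.5)*k))
R=np.array([[np.cos(yw),-np.sin(yw)],[np.sin(yw),np.cos(yw)]])
q=[u([*(g+R@[a,b]),.105]) for a,b in((.011,.045),(-.011,.045),(-.011,-.045),(.011,-.045))]
cv2.polylines(c,[np.array(q)],True,(0,255,0),1)
cv2.polylines(c,[np.array([u([*(g+.034*np.array([np.cos(t),np.sin(t)])),.095]) for t in np.linspace(0,6.28,40)])],True,(255,0,0),1)
cv2.circle(c,u([*g,.175]),4,(0,0,255),1);cv2.circle(c,u([*g,.145]),4,(0,255,255),1)
cv2.imwrite("pics/o.png",c)
E
```

```text
(no output)
```

View pics/o.png

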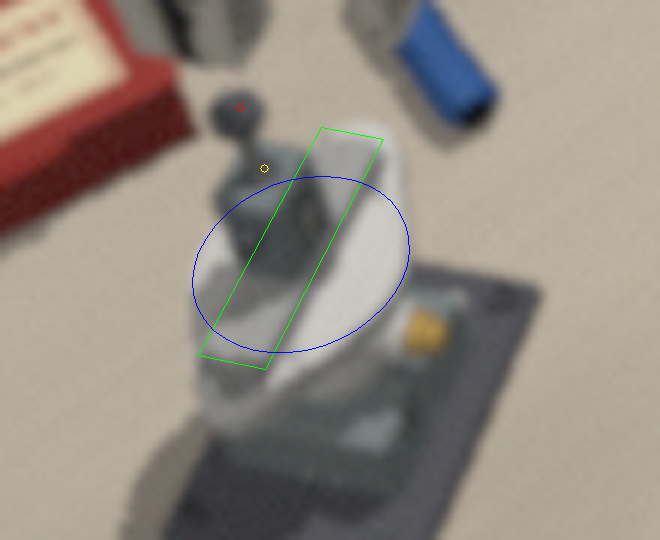

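Body top (262,170) and knob (238,112) agree with the prediction within 2 mm, so the rod is over the recess. Now I approach the knob.

```bash
python3 -m creep '[[[0,0,0,1,0,0,0],[0,0,0,2,0,0,0],[0,0,0,2.2,0,0,0],[0,0,0,2.2,0,0,0]]]'
python3 -m creep '[[[0,0,0,0.15,0,0,0],[0,0,0,0.3,0,0,0],[0,0,0,0.45,0,0,0],[0,0,0,0.6,0,0,0]]]'
python3 -m creep '[[[0,0,0,0.1,0,0,0],[0,0,0,0.2,0,0,0],[0,0,0,0.3,0,0,0]]]'
```

```text
t: 11.95
eef_pos: [0.5556, 0.2489, 0.1837]
ee_rot: [3.14, -0.0, -1.038]
force: [-0.4, 0.5, -0.1]
width: 0.0007
gripper_force: 0.0
t: 12.45
eef_pos: [0.5557, 0.249, 0.178]
ee_rot: [3.141, -0.0, -1.038]
force: [-0.1, 0.2, 2.8]
width: 0.0005
gripper_force: 1.1
t: 12.82
eef_pos: [0.5557, 0.249, 0.1751]
ee_rot: [3.141, -0.0, -1.038]
force: [0.5, -1.3, 2.5]
width: 0.0008
gripper_force: 1.1
```

```bash
python3 -m creep '[[[0,0,0,0.15,0,0,0],[0,0,0,0.3,0,0,0],[0,0,0,0.45,0,0,0],[0,0,0,0.6,0,0,0],[0,0,0,0.7,0,0,0],[0,0,0,0.7,0,0,0]]]'
for i in 1 2 3; do python3 -m creep '[[[0,0,0,0.03,0,0,0],[0,0,0,0.03,0,0,0]]]' | grep -E "^(eef_pos|force)"; done
```

```text
t: 13.58
eef_pos: [0.5556, 0.2489, 0.1678]
ee_rot: [3.141, -0.0, -1.038]
force: [0.8, -0.7, 0.6]
width: 0.0004
gripper_force: 0.3
eef_pos: [0.5556, 0.249, 0.1677]
force: [0.2, -0.9, 0.8]
eef_pos: [0.5556, 0.2489, 0.1674]
force: [0.5, -1.4, 1.7]
eef_pos: [0.5557, 0.249, 0.1671]
force: [0.1, 0.4, 2.2]
```

```bash
cat > ok.py <<'E'
from station import get_state
import sys
s=get_state();f=s["force"][2];print(s["t"],s["eef_pos"][2].round(5),f.round(2));sys.exit(f>4.2)
E
ok(){ python3 ok.py; }
python3 -m creep '[[[0,0,0,0.03,0,0,0],[0,0,0,0.03,0,0,0]]]' >/dev/null; ok &&
python3 -m creep '[[[0,0,0,0.03,0,0,0],[0,0,0,0.03,0,0,0]]]' >/dev/null && ok &&
python3 -m creep '[[[0,0,0,0.03,0,0,0],[0,0,0,0.03,0,0,0]]]' >/dev/null && ok &&
python3 -m creep '[[[0,0,0,0.03,0,0,0],[0,0,0,0.03,0,0,0]]]' >/dev/null && ok &&
python3 -m creep '[[[0,0,0,0.03,0,0,0],[0,0,0,0.03,0,0,0]]]' >/dev/null && ok &&
python3 -m creep '[[[0,0,0,0.03,0,0,0],[0,0,0,0.03,0,0,0]]]' >/dev/null && ok &&
python3 -m creep '[[[0,0,0,0.03,0,0,0],[0,0,0,0.03,0,0,0]]]' >/dev/null && ok &&
python3 -m creep '[[[0,0,0,0.03,0,0,0],[0,0,0,0.03,0,0,0]]]' >/dev/null && ok
```

```text
14.575 0.16677 1.51False
```

```bash
sed -i 's/sys.exit(f>4.2)/sys.exit(int(f>4.2))/' ok.py
ok(){ python3 ok.py; }
python3 -m creep '[[[0,0,0,0.03,0,0,0],[0,0,0,0.03,0,0,0]]]' >/dev/null; ok &&
python3 -m creep '[[[0,0,0,0.03,0,0,0],[0,0,0,0.03,0,0,0]]]' >/dev/null && ok &&
python3 -m creep '[[[0,0,0,0.03,0,0,0],[0,0,0,0.03,0,0,0]]]' >/dev/null && ok &&
python3 -m creep '[[[0,0,0,0.03,0,0,0],[0,0,0,0.03,0,0,0]]]' >/dev/null && ok &&
python3 -m creep '[[[0,0,0,0.03,0,0,0],[0,0,0,0.03,0,0,0]]]' >/dev/null && ok &&
python3 -m creep '[[[0,0,0,0.03,0,0,0],[0,0,0,0.03,0,0,0]]]' >/dev/null && ok &&
python3 -m creep '[[[0,0,0,0.03,0,0,0],[0,0,0,0.03,0,0,0]]]' >/dev/null && ok &&
python3 -m creep '[[[0,0,0,0.03,0,0,0],[0,0,0,0.03,0,0,0]]]' >/dev/null && ok &&
python3 -m creep '[[[0,0,0,0.03,0,0,0],[0,0,0,0.03,0,0,0]]]' >/dev/null && ok &&
python3 -m creep '[[[0,0,0,0.03,0,0,0],[0,0,0,0.03,0,0,0]]]' >/dev/null && ok
```

```text
14.825 0.16645 2.19
15.075 0.16616 2.43
15.325 0.16587 2.34
15.575 0.16555 2.24
15.825 0.16527 1.78
16.075 0.16496 2.22
16.325 0.16464 2.2
16.575 0.16435 2.13
16.825 0.16405 2.12
17.075 0.16375 1.53
```

```bash
ok(){ python3 ok.py; }
python3 -m creep '[[[0,0,0,0.03,0,0,0],[0,0,0,0.03,0,0,0]]]' >/dev/null; ok &&
python3 -m creep '[[[0,0,0,0.03,0,0,0],[0,0,0,0.03,0,0,0]]]' >/dev/null && ok &&
python3 -m creep '[[[0,0,0,0.03,0,0,0],[0,0,0,0.03,0,0,0]]]' >/dev/null && ok &&
python3 -m creep '[[[0,0,0,0.03,0,0,0],[0,0,0,0.03,0,0,0]]]' >/dev/null && ok &&
python3 -m creep '[[[0,0,0,0.03,0,0,0],[0,0,0,0.03,0,0,0]]]' >/dev/null && ok &&
python3 -m creep '[[[0,0,0,0.03,0,0,0],[0,0,0,0.03,0,0,0]]]' >/dev/null && ok &&
python3 -m creep '[[[0,0,0,0.03,0,0,0],[0,0,0,0.03,0,0,0]]]' >/dev/null && ok &&
python3 -m creep '[[[0,0,0,0.03,0,0,0],[0,0,0,0.03,0,0,0]]]' >/dev/null && ok &&
python3 -m creep '[[[0,0,0,0.03,0,0,0],[0,0,0,0.03,0,0,0]]]' >/dev/null && ok &&
python3 -m creep '[[[0,0,0,0.03,0,0,0],[0,0,0,0.03,0,0,0]]]' >/dev/null && ok &&
python3 -m creep '[[[0,0,0,0.03,0,0,0],[0,0,0,0.03,0,0,0]]]' >/dev/null && ok &&
python3 -m creep '[[[0,0,0,0.03,0,0,0],[0,0,0,0.03,0,0,0]]]' >/dev/null && ok &&
python3 -m creep '[[[0,0,0,0.03,0,0,0],[0,0,0,0.03,0,0,0]]]' >/dev/null && ok &&
python3 -m creep '[[[0,0,0,0.03,0,0,0],[0,0,0,0.03,0,0,0]]]' >/dev/null && ok
```

```text
17.325 0.16347 2.22
17.575 0.16313 1.63
17.825 0.16286 1.54
18.075 0.16255 1.83
18.325 0.16226 2.31
18.575 0.16197 1.9
18.825 0.16165 1.87
19.075 0.16138 1.34
19.325 0.16106 1.63
19.575 0.16074 2.64
19.825 0.16043 2.7
20.075 0.16016 0.84
20.325 0.15984 1.76
20.575 0.15954 2.18
```

```bash
ok(){ python3 ok.py; }
python3 -m creep '[[[0,0,0,0.03,0,0,0],[0,0,0,0.03,0,0,0]]]' >/dev/null; ok &&
python3 -m creep '[[[0,0,0,0.03,0,0,0],[0,0,0,0.03,0,0,0]]]' >/dev/null && ok &&
python3 -m creep '[[[0,0,0,0.03,0,0,0],[0,0,0,0.03,0,0,0]]]' >/dev/null && ok &&
python3 -m creep '[[[0,0,0,0.03,0,0,0],[0,0,0,0.03,0,0,0]]]' >/dev/null && ok &&
python3 -m creep '[[[0,0,0,0.03,0,0,0],[0,0,0,0.03,0,0,0]]]' >/dev/null && ok &&
python3 -m creep '[[[0,0,0,0.03,0,0,0],[0,0,0,0.03,0,0,0]]]' >/dev/null && ok &&
python3 -m creep '[[[0,0,0,0.03,0,0,0],[0,0,0,0.03,0,0,0]]]' >/dev/null && ok &&
python3 -m creep '[[[0,0,0,0.03,0,0,0],[0,0,0,0.03,0,0,0]]]' >/dev/null && ok &&
python3 -m creep '[[[0,0,0,0.03,0,0,0],[0,0,0,0.03,0,0,0]]]' >/dev/null && ok &&
python3 -m creep '[[[0,0,0,0.03,0,0,0],[0,0,0,0.03,0,0,0]]]' >/dev/null && ok &&
python3 -m creep '[[[0,0,0,0.03,0,0,0],[0,0,0,0.03,0,0,0]]]' >/dev/null && ok &&
python3 -m creep '[[[0,0,0,0.03,0,0,0],[0,0,0,0.03,0,0,0]]]' >/dev/null && ok
```

```text
20.825 0.15934 2.45
21.075 0.15927 4.9
```

```bash
python3 -m creep '[[[0,0,0,0.01,0,0,0],[0,0,0,0.01,0,0,0]]]'>/dev/null; python3 ok.py;python3 -m creep '[[[0,0,0,0.01,0,0,0]]]'>/dev/null; python3 ok.py
```

```text
21.325 0.15925 5.61
21.45 0.15923 6.72
```

```bash
python3 -m creep '[[[0,0,0,-0.5,0,0,0],[0,0,0,-2,0,0,0],[6,0,0,-2.5,0,0,0],[6,0,0,-2.5,0,0,0],[6,0,0,-2.5,0,0,0],[6,0,0,-2.5,0,0,0],[6,0,0,-2.5,0,0,0],[6,0,0,-2.5,0,0,0]]]'
python3 -c "
from h import *
rel((.5556,.249,.1217,-1.038))"
```

```text
t: 22.45
eef_pos: [0.5556, 0.249, 0.1836]
ee_rot: [3.141, -0.0, -1.038]
force: [-0.2, 0.9, -0.1]
width: 0.0547
gripper_force: 0.0
[-0.   -0.01  6.19] [ 0.001 -0.     0.   ]
```

```bash
python3 -m creep '[[[6,0,0,2,0,0,0],[6,0,0,4,0,0,0],[6,0,0,5.5,0,0,0],[6,0,0,6.1,0,0,0],[6,0,0,6.2,0,0,0],[6,0,0,6.2,0,0,0],[3,0,0,6.2,0,0,0],[2.4,0,0,6.2,0,0,0],[1.5,0,0,6.2,0,0,0],[1.5,0,0,6.2,0,0,0],[1.5,0,0,6.2,0,0,0],[1.5,0,0,6.2,0,0,0],[1.5,0,0,6.2,0,0,0],[1.5,0,0,6.2,0,0,0]]]' 25
```

```text
t: 24.2
eef_pos: [0.5556, 0.2489, 0.1218]
ee_rot: [3.141, -0.0, -1.038]
force: [0.1, 0.3, 0.8]
width: 0.0219
gripper_force: 24.9
```

```bash
python3 -m creep '[[[1.5,0,0,-0.5,0,0,0],[1.5,0,0,-2,0,0,0],[1.5,0,0,-4,0,0,0],[1.5,0,0,-6,0,0,0],[1.5,0,0,-8,0,0,0],[1.5,0,0,-8,0,0,0],[1.5,0,0,-8,0,0,0]]]'
python3 -c "
from h import *
rel((.5742,-.239,.2,-2.132))"
```

```text
t: 25.08
eef_pos: [0.5552, 0.2488, 0.2013]
ee_rot: [3.14, 0.0, -1.038]
force: [-0.4, -0.5, -4.4]
width: 0.022
gripper_force: 24.9
[42.99 23.14  0.16] [ 1.000e-03 -1.000e-03  1.094e+00]
```

```bash
python3 -m creep '[[[1.5,2,1.1,0,0,0,0.05],[1.5,5,2.7,0,0,0,0.13],[1.5,9,4.8,0,0,0,0.23],[1.5,13,7,0,0,0,0.33],[1.5,17,9.2,0,0,0,0.43],[1.5,21,11.3,0,0,0,0.53],[1.5,25,13.5,0,0,0,0.64],[1.5,29,15.6,0,0,0,0.74],[1.5,33,17.8,0,0,0,0.84],[1.5,37,19.9,0,0,0,0.94],[1.5,40,21.5,0,0,0,1.02],[1.5,42,22.6,0,0,0,1.07],[1.5,43,23.1,0.1,0.001,-0.001,1.094],[1.5,43,23.1,0.1,0.001,-0.001,1.094],[1.5,43,23.1,0.1,0.001,-0.001,1.094],[1.5,43,23.1,0.1,0.001,-0.001,1.094]]]'
python3 -c "
from h import *
rel((.5742,-.239,.074,-2.132))"
```

```text
t: 27.08
eef_pos: [0.5753, -0.2379, 0.2012]
ee_rot: [-3.141, 0.001, -2.13]
force: [-0.2, -0.1, -3.0]
width: 0.0217
gripper_force: 24.9
[ 0.16  0.04 12.72] [-0.     0.001  0.002]
```

```bash
python3 -m creep '[[[1.5,0.05,0.02,3,0,0,0],[1.5,0.05,0.02,6,0,0,0],[1.5,0.05,0.02,9,0,0,0],[1.5,0.05,0.02,11,0,0,0],[1.5,0.05,0.02,12,0,0,0],[1.5,0.05,0.02,12,0,0,0],[1.5,0.05,0.02,12,0,0,0]]]'
python3 -c "
from h import *
rel((.5742,-.239,.0715,-2.132))"
```

```text
t: 27.95
eef_pos: [0.5756, -0.239, 0.0821]
ee_rot: [-3.14, 0.001, -2.131]
force: [1.2, -0.5, -2.0]
width: 0.0223
gripper_force: 24.9
[0.07 0.12 1.06] [-0.002  0.001  0.001]
```

```bash
python3 -m creep '[[[1.5,0.05,0.1,0.4,0,0,0],[1.5,0.05,0.1,0.8,0,0,0],[1.5,0.05,0.1,1.0,0,0,0],[1.5,0.05,0.1,1.0,0,0,0]]]'
python3 -m creep '[[[1.5,0,0,0.03,0,0,0],[1.5,0,0,0.06,0,0,0],[1.5,0,0,0.06,0,0,0]]]'
```

```text
t: 28.45
eef_pos: [0.5737, -0.2389, 0.071]
ee_rot: [-3.141, 0.0, -2.132]
force: [0.4, 0.1, -3.0]
width: 0.0221
gripper_force: 24.9
t: 28.82
eef_pos: [0.5738, -0.2389, 0.0708]
ee_rot: [-3.141, 0.001, -2.132]
force: [-1.9, 1.4, 2.1]
width: 0.0214
gripper_force: 24.9
```

```bash
python3 -m creep '[[[2.6,0,0,0,0,0,0],[3.5,0,0,0,0,0,0],[5,0,0,0,0,0,0],[6,0,0,0,0,0,0],[6,0,0,-0.5,0,0,0],[6,0,0,-3,0,0,0],[6,0,0,-7,0,0,0],[6,0,0,-12,0,0,0],[6,0,0,-17,0,0,0],[6,0,0,-18,0,0,0],[6,0,0,-18,0,0,0]]]'
python3 -c "
from h import *
rel((.5,.15,.25,-1.2))"
```

```text
t: 30.2
eef_pos: [0.5738, -0.2389, 0.2513]
ee_rot: [-3.14, 0.001, -2.132]
force: [-0.2, 0.2, -1.3]
width: 0.0602
gripper_force: 0.0
[-29.01  26.94   0.13] [-0.002  0.001 -0.932]
```

```bash
python3 -m creep '[[[6,-29,27,0,0,0,-0.93],[6,-29,27,0,0,0,-0.93],[6,-29,27,0,0,0,-0.93],[6,-29,27,0,0,0,-0.93],[6,-29,27,0,0,0,-0.93],[6,-29,27,0,0,0,-0.93],[6,-29,27,0,0,0,-0.93],[6,-29,27,0,0,0,-0.93],[6,-29,27,0,0,0,-0.93],[6,-29,27,0,0,0,-0.93],[6,-29,27,0,0,0,-0.93]]]'
python3 - <<'E'
from h import *;import cv2
S=grab_frame("scene");T=grab_frame("top")
cv2.imwrite("pics/f.png",np.vstack([np.hstack([cv2.resize(S,(400,300)),cv2.resize(T,(400,300))]),np.hstack([cv2.resize(S[125:185,275:355],(400,300),interpolation=2),cv2.resize(T[145:205,332:412],(400,300),interpolation=2)])]))
E
```

```text
t: 31.58
eef_pos: [0.4994, 0.1494, 0.2505]
ee_rot: [-3.141, 0.0, -1.203]
force: [0.4, 0.7, -0.7]
width: 0.0605
gripper_force: 0.0
```

View pics/f.png

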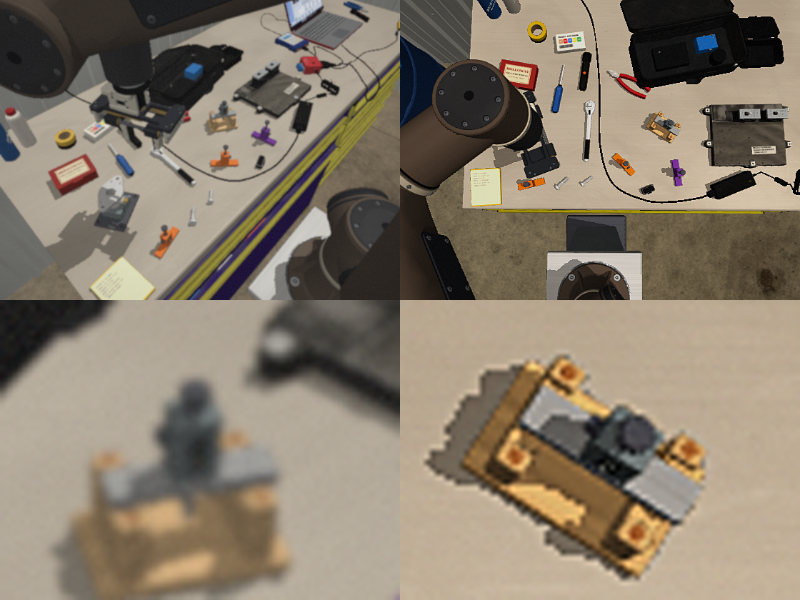

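The gauge lies in both notches of its cradle (about (373,175) px in top) with the knob low and the rod extended. The ratchet and bolts have not moved.

```bash
python3 -c "
from station import *
print(job_done())"
```

```text
the job is handed in; nothing more can be done
None
```

The job is handed in at about 32 s on the robot's clock: the rod bottomed on the piston at roughly 21.7 mm with about 7 N on the knob (below the piston's 10 N preload), and the gauge is back across its cradle rails with the rod still extended.

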